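# Pin the belt take-up through its slotted cover

### The job

Lock the conveyor's take-up unit for cleaning: draw the lock pin out of its rest block, put its foot into the slot of the unit's cover plate and, pressing only lightly, slide it along until it drops into the hidden socket of the bar below, and stop sliding as soon as it catches. Still holding it, push it gently fully home, so that its collar sits flat on the cover, then let go; never force or ram it, and leave the tape core, wrench, scraper and steel plug beside them where they are.

Things in the scene. Friction and masses are not known exactly. Their poses are not given: they have to be found in the camera images.
- pin_grip (a point): Steel lock pin with a black plastic grip, 0.1 to 0.2 kg, loose, upright in the rest block at the start. This point is the centre of its grip, a square block 22 x 22 mm, 46 mm tall; z up along the pin, x and y square to the grip's flat sides. The top of the collar is 23 mm below this point, the shaft's foot 69 mm below it.
- pin_collar (a point): Centre of the underside of the pin's round collar (28 mm across, 6 mm thick), on the pin's axis, 29 mm below the grip's centre and 40 mm above the foot; axes as the grip's. When the pin is home this face lies on the cover.
- pin: The same pin; origin at the foot of its round shaft, which is 12 mm in diameter, 40 mm long below the collar and tapered over the last 4 mm; axes as the grip's.
- rest: White plastic rest block 70 x 70 mm, 50 mm high, fixed, origin at the centre of its underside, z up. A vertical 15 mm hole in its middle holds the pin, collar on the block's top; the pin comes out straight up.
- slot (a point): Centre of the slot, on the top face of the flat steel cover of the fixed take-up unit. z up, y along the slot, x across it. The slot is 96 mm long, 15 mm wide, with square ends, and goes through the 12 mm thick cover. A black coated steel bar below closes its whole length; a pin standing on the bar has its collar 28 mm above the cover.
- bar (a point): Point on the bar's top below the slot's centre (12 mm down, fixed to the unit, not to the socket). The bar is sprung: it gives from about 2 N, 1 mm per further 1.2 N, and bottoms after 8 mm. It has one socket, a through hole 14 mm along the slot, 18 mm across, centred anywhere within 32 mm either way of here: unmeasured, found by feel. The bar does not give along the slot.
- unit: Take-up unit: grey box 80 mm wide (x), 260 mm long (y), 60 mm high; origin 60 mm below the slot's centre, axes as the slot's. White roller along its +x side, lower than the cover. Over the socket the upward push on the pin vanishes and it catches sideways; it then goes down freely to its collar. In the slot the pin may press on the unit, down or sideways, with 12 N at most; 40 N once home.
- tape: Bystander: empty cardboard core of a tape roll, 90 mm across, 45 mm high, beside the rest block; origin at its underside.
- wrench: Bystander: open-ended wrench 150 mm long, lying beside the rest block; origin at its underside.
- scraper: Bystander: spatula-like hand scraper 200 mm long, lying beyond the unit; origin at its underside.
- plug: Bystander: small steel plug, 32 mm across the flange, 35 mm high, on the table beside the unit; origin at its underside.
Things that resemble listed ones, but are neither listed nor needed, are in the scene too. What is shaped like the pin but orange or yellow is not meant.

How it is judged:
By the outcome, as a careful person would: the job done as asked, in the order asked, and still so for the second after the job is handed in, with the robot touching nothing.
It also fails if it takes over 58 s, if anything falls off the work surface, if the arm or the gripper's body presses on something with over 40 N, if the wrist force passes 120 N, or if a joint passes its speed limit or range.

### The arm

A 7-joint arm with a two-finger parallel gripper is mounted at the origin on the work surface. World frame = base frame: x ahead of the robot, y to its left, z up, the work surface at z = 0. Lengths are in m, angles in rad, forces in N, time in s.
With the tool pointing down it reaches from about 0.4 to 0.875 m from the base axis. Payload 6.5 kg.
Tool frame: the origin (TCP) lies midway between the tips of the shut fingers; the grasp point (between the pads) lies 19 mm behind it; x points along the fingers, z is the direction in which the jaws open and shut, and the axes are right-handed (so a half turn about x gives the same grasp; the last joint's range is limited). The gripper opens to 85 mm and grips with 20 to 120 N. Pads are 22 mm wide; open, the fingers measure 114 mm over their backs; the gripper's body (76 mm by 85 mm) begins 54 mm behind the grasp point. The pads swing forward as they close: fully open they stand 13 mm farther back than shut.
Start: joints at [1.252, 0.536, -0.004, 1.538, 0.003, 1.067, -0.071], TCP at [0.163, -0.629, 0.231] pointing down, gripper open.
Joint ranges: [-2.7, 2.7], [-0.37, 2.16], [-1.27, 1.26], [0.24, 2.4], [-1.31, 4.45], [0.19, 1.91], [-2.76, 2.76]. Speed limits (rad/s): [2.39, 2.39, 3.14, 3.14, 3.14, 3.14, 3.14].

### API

Orientations are given as a rotation vector (axis times angle).
In Python, from rig import ctrl, optics gives the robot as it stands.
- The arm moves only by the shell command python3 -m pendant 'ROWS' [FORCE]. ROWS is JSON, a list of rows, each a list of 3 entries, a list of its own where there are three numbers: the shift along the world's x, y, z in cm, then the turn, a rotation vector about the world's x, y, z in degrees, then the finger opening in cm, from 0 to 8.54. In form: [[[x, y, z], [ax, ay, az], hand], ...]. A call has 1 to 10 rows; each row shifts and turns the commanded pose from where the row before left it; what a row does not reach is not made up. A row lasts 1/10 s, in which the tool goes at most 50 mm and 8.59 degrees, less where a joint would pass 70% of its speed; a pose out of reach is approached as far as the arm can. A call is refused whole if a number of a shift passes 5 or a number of a turn 8.59, either way. A call with a gripper value outside its range is refused whole. The fingers move at their own pace and stop on an object; FORCE is the grip in N (left out, the last holds). Time passes only in rows, so rows that do not move let the fingers close. It gives the time, the measured TCP pose, the force and the opening at its end, in the units of the state.
- ctrl.read_state(): the state, without advancing time (a new reading comes with each control period).
- optics.get_image(name): name is "scene" or "side" or "wrist"; returns (picture, depth): 420x560x3 uint8, red, green, blue; 420x560 float32, m along the optical axis (not along the pixel's ray), 0 where there is no reading.
- optics.camera_params(name): a dict with "fov_y" (degrees; the focal length in pixels is half the picture's height over the tangent of half this angle, whatever the lens; pixels are square), "cx", "cy" (the principal point, pixels), "T" (4x4, takes a point from camera to world coordinates). Camera axes: x right, y down, z forward; pixel columns grow to the right and rows downward; lengths in m; the calibration is good to about 2 mm. The wrist camera is an equidistant fisheye: a pixel r from the principal point sees the ray r / f radians off the axis. A picture is of the moment at which its call begins: read the wrist's pose just before it. camera_params takes no time and is no camera call; for the wrist camera it gives the pose at the moment of the call.
- ctrl.close_job(): hands the job in, once; it reports no verdict.
The state is a dict: "time_s": time; "qpos": joint angles; "dq": joint speeds; "joint_torque": joint torques, N m; "position": TCP position; "eef_rot": TCP orientation; "contact_force": force on the tool from outside, world axes, zero at the start; "moment": the same for the moment, N m; "finger_gap": finger opening in m.
Only numpy, scipy, OpenCV 4.12 (cv2) and the standard library are available. Lean on these libraries where they do the work, as an engineer would, in place of code of your own. Each camera call takes 0.05 s, during which the arm holds its last target.

## Working session

There is one attempt and no reset: what is moved stays moved. The work goes in short steps, Python scripts to look and compute and a shell command to move; the robot and the scene stay as the last step left them, time stands still between calls to the robot, and variables do not carry over. Pictures are saved under pics/ and viewed, and the job is handed in when it is done.

```bash
ls; mkdir -p pics; python3 - <<'E'
from rig import ctrl, optics
import cv2, numpy as np
print(ctrl.read_state())
for n in ["scene","side","wrist"]:
    p=optics.camera_params(n); print(n,p)
    im,d=optics.get_image(n)
    cv2.imwrite(f"pics/{n}0.png",im[:,:,::-1]); np.savez(f"pics/{n}0.npz",im=im,d=d,T=p["T"],f=210/np.tan(np.radians(p["fov_y"]/2)),cx=p["cx"],cy=p["cy"])
E
```

```text
pics
{'time_s': 0.0, 'qpos': array([ 1.2518164 ,  0.53717099, -0.00447738,  1.53889924,  0.0025983 ,
        1.06728393, -0.07120656]), 'dq': array([-0.00139159, -0.00056653,  0.00154633,  0.00060847, -0.00031945,
        0.00033702,  0.00055874]), 'joint_torque': array([-7.23690300e-05, -5.83411753e+01,  1.04851037e+00, -2.59102857e+01,
        1.22175948e-02,  9.68278851e-03,  4.47309517e-06]), 'position': array([ 0.16240671, -0.62871872,  0.23039941]), 'eef_rot': array([ 1.02196164,  1.31976247, -1.02031386]), 'contact_force': array([ 0.63285034,  0.24859159, -0.08437897]), 'moment': array([0.02408519, 0.01711978, 0.00535563]), 'finger_gap': 0.08557053236771496}
scene {'fov_y': 46.13696704601037, 'cx': 285.9239544615093, 'cy': 215.56678471600983, 'T': array([[-0.08860669,  0.77743083, -0.62269588,  1.07585936],
       [ 0.99606489,  0.07034567, -0.05390934,  0.01216976],
       [ 0.00189318, -0.62502223, -0.78060466,  0.71302046],
       [ 0.        ,  0.        ,  0.        ,  1.        ]])}
side {'fov_y': 55.97833297787707, 'cx': 284.72575763032324, 'cy': 204.80953029983885, 'T': array([[-0.73548579, -0.40772066,  0.54113263,  0.23031599],
       [-0.6775139 ,  0.43554268, -0.59268667,  0.32711826],
       [ 0.00596425, -0.8025375 , -0.59657186,  0.44942597],
       [ 0.        ,  0.        ,  0.        ,  1.        ]])}
wrist {'fov_y': 65.70646984690485, 'cx': 282.50448411012337, 'cy': 214.3218674097938, 'T': array([[ 0.24964991, -0.93252837, -0.26089415,  0.22997614],
       [-0.96833348, -0.24105153, -0.06499563, -0.61195233],
       [-0.00227866,  0.2688587 , -0.96317694,  0.37426492],
       [ 0.        ,  0.        ,  0.        ,  1.        ]])}
```

View pics/scene0.png

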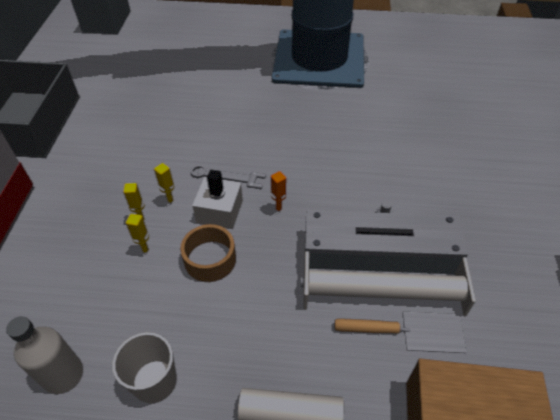

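View pics/side0.png

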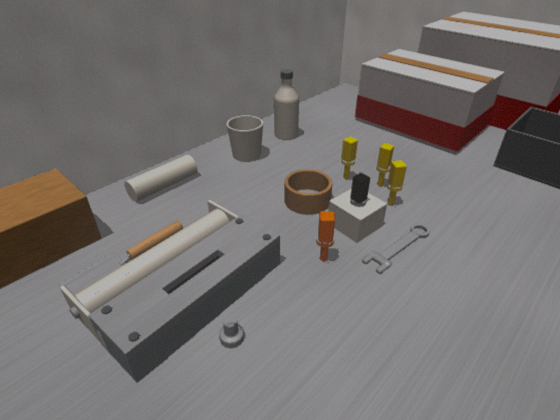

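View pics/wrist0.png

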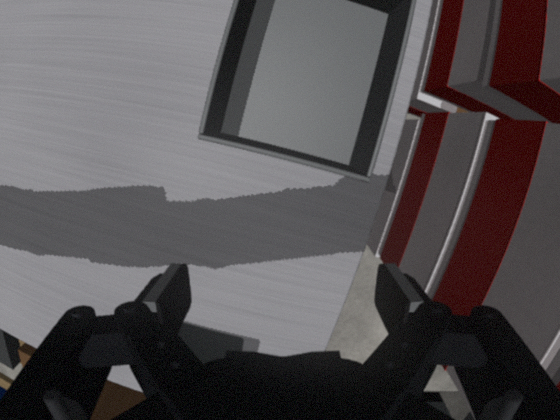

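The scene view shows the black grip at about (215,182) in the rest block at (218,200). The slot runs from (357,231) to (412,232), with the plug at (385,208). The orange pin (279,190), the yellow ones and the white cup and bottle are decoys. The wrist view shows only a tray and boxes.

```bash
cat > h.py <<'E'
import numpy as np, cv2
def load(n):
    z=np.load(f"pics/{n}.npz"); return z["im"],z["d"],z["T"],float(z["f"]),float(z["cx"]),float(z["cy"])
def ray(L,u,v):
    _,_,T,f,cx,cy=L; r=T[:3,:3]@np.array([(u-cx)/f,(v-cy)/f,1.0]); return T[:3,3],r
def onplane(L,u,v,z):
    o,r=ray(L,u,v); return o+r*(z-o[2])/r[2]
def proj(L,P):
    _,_,T,f,cx,cy=L; p=T[:3,:3].T@(np.asarray(P)-T[:3,3]); return np.array([cx+f*p[0]/p[2],cy+f*p[1]/p[2]])
def cloud(L):
    im,d,T,f,cx,cy=L; v,u=np.mgrid[:d.shape[0],:d.shape[1]]
    P=np.stack([(u-cx)/f*d,(v-cy)/f*d,d],-1)@T[:3,:3].T+T[:3,3]; P[d==0]=np.nan; return P
E
python3 - <<'E'
from h import *
for n,box in [("scene0",(195,160,245,230)),("side0",(320,165,395,245))]:
    L=load(n); P=cloud(L); im=L[0]
    u0,v0,u1,v1=box
    S=im[v0:v1,u0:u1].astype(int); Q=P[v0:v1,u0:u1]
    blk=(S.max(-1)<45)
    print(n,"black",blk.sum(), np.nanmedian(Q[blk],0),np.nanmin(Q[blk],0),np.nanmax(Q[blk],0))
    top=blk&(Q[...,2]>np.nanpercentile(Q[blk][:,2],70)); 
    print(np.nanpercentile(Q[blk],[5,25,50,75,95],axis=0).round(4))
    wt=(Q[...,2]>0.044)&(Q[...,2]<0.056)&~blk
    q=Q[wt]; print("top",wt.sum(),np.nanmedian(q[:,2])); r=cv2.minAreaRect((q[:,:2]*1000).astype(np.float32)); print(r)
    tw=P[(P[...,2]>0.054)&(P[...,2]<0.066)]
    tw=tw[(tw[:,1]>0.0)&(tw[:,0]>.4)&(tw[:,0]<0.75)&(tw[:,1]<.4)]; print(len(tw),np.median(tw,0),tw.min(0),tw.max(0)); print(cv2.minAreaRect((tw[:,:2]*1000).astype(np.float32)))
    big=cv2.resize(im,None,fx=1,fy=1)
    for nm,b in [("rest",box),("slot",(295,190,480,310) if n=="scene0" else (60,200,290,370))]:
        a=im[b[1]:b[3],b[0]:b[2]]; k=min(780/a.shape[1],580/a.shape[0]); k=int(k)
        a=cv2.resize(a,None,fx=k,fy=k,interpolation=cv2.INTER_NEAREST); a=np.clip(a*1.6,0,255).astype(np.uint8)
        cv2.imwrite(f"pics/{n}_{nm}.png",a[:,:,::-1]); print(nm,k)
E
```

```text
scene0 black 314 [ 0.51686285 -0.15940813  0.08749687] [ 0.49984871 -0.17141482  0.0358028 ] [ 0.57707175 -0.1504384   0.10422508]
[[ 0.5028 -0.1692  0.0597]
 [ 0.5109 -0.1646  0.0733]
 [ 0.5169 -0.1594  0.0875]
 [ 0.5182 -0.1541  0.0996]
 [ 0.5198 -0.1512  0.102 ]]
top 1019 0.04900684073082262
((530.104248046875, -164.4693145751953), (70.72657012939453, 116.36026000976562), 84.00399017333984)
6045 [0.5773795  0.13241068 0.0591553 ] [5.27408995e-01 2.12619169e-04 5.40010704e-02] [0.63975827 0.26250497 0.06531016]
((584.6826782226562, 131.47293090820312), (112.61138916015625, 261.6201477050781), 0.558815062046051)
rest 8
slot 4
side0 black 376 [ 0.50156428 -0.15143897  0.08581526] [ 0.49525438 -0.1665845   0.05890058] [ 0.51636103 -0.14796336  0.10398339]
[[ 0.496  -0.1648  0.0628]
 [ 0.4973 -0.1578  0.0733]
 [ 0.5016 -0.1514  0.0858]
 [ 0.5085 -0.1501  0.0974]
 [ 0.5136 -0.149   0.1029]]
top 1198 0.050545489732741256
((511.23388671875, -171.3957061767578), (134.7739715576172, 239.31756591796875), 38.4044189453125)
9062 [0.56530655 0.16466809 0.06047759] [5.25475843e-01 1.74650530e-04 5.40016089e-02] [0.63815018 0.26389761 0.06517584]
((587.5703735351562, 132.46937561035156), (112.74584197998047, 261.7580261230469), 2.5694613456726074)
rest 7
slot 3
```

View pics/scene0_rest.png

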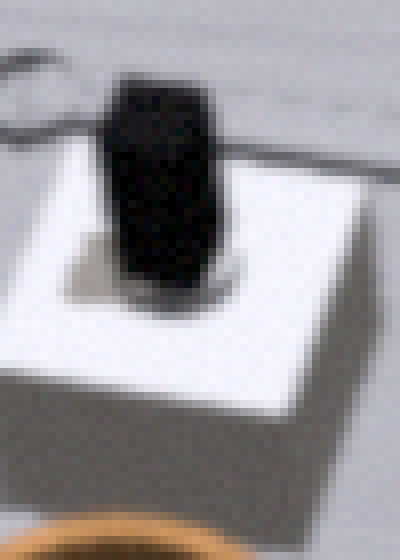

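View pics/side0_rest.png

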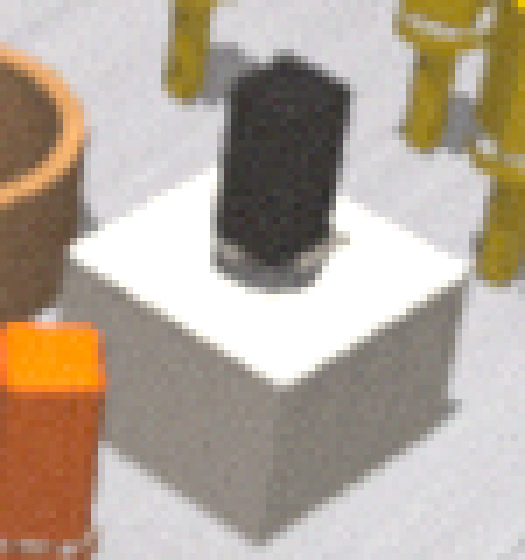

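View pics/scene0_slot.png

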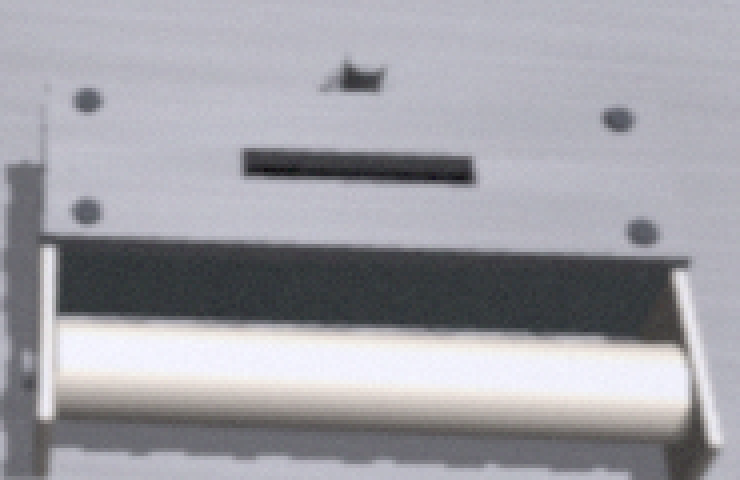

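View pics/side0_slot.png

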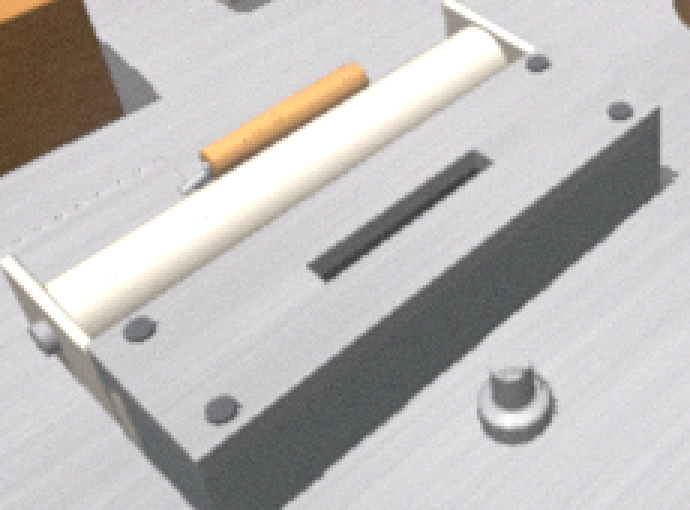

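```bash
python3 - <<'E'
from h import *
S=load("scene0"); D=load("side0")
def go(L,pts,k,off,z):
    out=[onplane(L,x/k+off[0]-.5,y/k+off[1]-.5,z) for x,y in pts]; return np.array(out)
def sh(n,P): print(n,(P[:,:2]*1000).round(1).tolist())
sh("rest scene",go(S,[(370,178),(288,418),(70,130)],8,(195,160),.05))
sh("rest side L,F,R",go(D,[(70,250),(285,383),(470,262)],7,(320,165),.05))
a=go(S,[(245,149),(473,157),(476,184),(245,174)],4,(295,190),.06);sh("slot scene",a);print(a.mean(0))
b=go(D,[(308,266),(472,152),(492,162),(328,282)],3,(60,200),.06);sh("slot side",b);print(b.mean(0))
# unit cover corners
sh("bolts scene",go(S,[(88,100),(619,119),(643,232),(87,212)],4,(295,190),.06))
sh("bolts side",go(D,[(538,63),(620,111),(222,409),(140,328)],3,(60,200),.06))
zt=.05+.006+.046
sh("grip top scene",go(S,[(120,78),(210,84),(218,140),(104,130)],8,(195,160),zt))
sh("grip top side",go(D,[(290,50),(228,85),(352,92)],7,(320,165),zt))
E
```

```text
rest scene [[475.8, -122.6], [547.2, -130.0], [467.2, -193.5]]
rest side L,F,R [[545.3, -132.2], [477.0, -124.5], [470.6, -195.3]]
slot scene [[568.2, 85.1], [563.9, 179.5], [577.9, 179.7], [581.3, 85.1]]
[0.57281574 0.1323564  0.06      ]
slot side [[576.9, 179.7], [580.8, 86.4], [568.6, 84.4], [563.2, 178.9]]
[0.57234305 0.1323642  0.06      ]
bolts scene [[547.9, 18.6], [538.0, 242.3], [596.1, 245.1], [606.4, 21.1]]
bolts side [[608.1, 19.7], [550.1, 17.4], [539.8, 242.0], [598.4, 244.5]]
grip top scene [[498.9, -169.6], [498.9, -150.1], [514.9, -145.6], [514.2, -170.2]]
grip top side [[515.5, -172.8], [517.4, -149.9], [494.6, -167.2]]
```

```bash
python3 - <<'E'
from h import *
from scipy.spatial.transform import Rotation as R
r=R.from_rotvec([1.02196164,1.31976247,-1.02031386]); print(r.as_matrix().round(3))
def tgt(yaw,s=1): # tool x down, tool z along jaw dir = rotated world y
    z=s*np.array([-np.sin(yaw),np.cos(yaw),0]); x=np.array([0,0,-1.]); return R.from_matrix(np.stack([x,np.cross(z,x),z],1))
for s in (1,-1): print(s,np.degrees((tgt(np.radians(-6),s)*r.inv()).as_rotvec()).round(2))
S=load("scene0"); P=cloud(S)
for nm,(u,v) in dict(orange=(279,178),orf=(279,208),yel=(164,170),yel2=(134,190),yel3=(137,220),tray=(50,70),tray2=(75,75),tape=(208,235),bottle=(22,325),dark=(115,5)).items(): print(nm,P[v,u].round(3))
a=S[0][165:205,200:235]; a=np.clip(a.astype(float)*5,0,255).astype(np.uint8); cv2.imwrite("pics/g1.png",cv2.resize(a,None,fx=14,fy=14,interpolation=cv2.INTER_CUBIC)[:,:,::-1])
D=load("side0"); a=D[0][165:210,342:380]; a=np.clip(a.astype(float)*4,0,255).astype(np.uint8); cv2.imwrite("pics/g2.png",cv2.resize(a,None,fx=12,fy=12,interpolation=cv2.INTER_CUBIC)[:,:,::-1])
E
```

```text
[[-0.001  0.968  0.25 ]
 [ 0.002  0.25  -0.968]
 [-1.    -0.    -0.002]]
1 [ 2.0000e-02 -1.4000e-01  1.5951e+02]
-1 [-1.000e-01 -1.000e-02 -2.049e+01]
orange [ 0.5   -0.05   0.093]
orf [ 0.498 -0.051  0.009]
yel [ 0.496 -0.252  0.089]
yel2 [ 0.546 -0.291  0.089]
yel3 [ 0.61  -0.268  0.091]
tray [ 0.204 -0.581  0.07 ]
tray2 [ 0.121 -0.58  -0.001]
tape [ 0.58  -0.167  0.021]
bottle [ 0.834 -0.331  0.16 ]
dark [-0.09  -0.53   0.064]
```

View pics/g1.png

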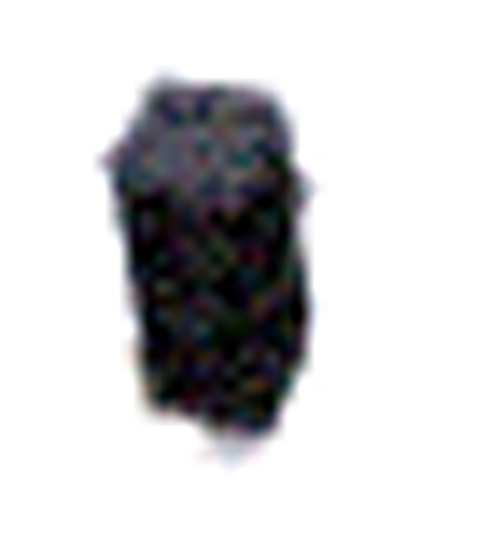

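View pics/g2.png

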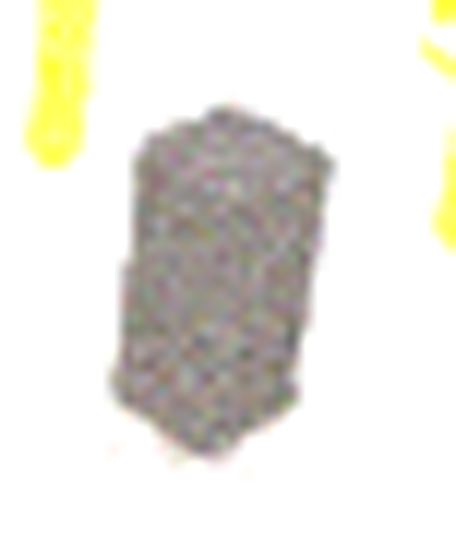

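```bash
python3 - <<'E'
from h import *
D=load("side0")
for nm,pts,z in [("bot",[(118,395),(208,455),(295,400)],.056),("top",[(140,150),(228,105),(330,162)],.102)]:
    Q=np.array([onplane(D,x/12+342-.5,y/12+165-.5,z)[:2]*1000 for x,y in pts]); print(nm,Q.round(1).tolist())
    for i in (0,2):
        d=Q[i]-Q[1]; print(np.hypot(*d).round(1),np.degrees(np.arctan2(d[1],d[0])).round(1))
    print((Q[0]+Q[2])/2)
S=load("scene0")
Q=[onplane(S,x/14+200-.5,y/14+165-.5,.102)[:2]*1000 for x,y in [(155,80),(285,95),(305,190),(112,160)]]; print(np.round(Q,1).tolist())
E
```

```text
bot [[518.2, -157.5], [500.5, -154.1], [499.0, -173.7]]
17.9 -10.7
19.7 -94.5
[ 508.58671092 -165.59545818]
top [[515.5, -150.3], [513.2, -168.1], [494.9, -165.4]]
18.0 82.8
18.5 171.5
[ 505.19899935 -157.83879081]
[[500.9, -167.4], [502.0, -151.1], [517.4, -146.0], [514.6, -170.1]]
```

```bash
python3 -m pendant '[[[2.9,3.9,0],[0,0,-2.15],6],[[2.9,3.9,0],[0,0,-2.15],6],[[2.9,3.9,0],[0,0,-2.15],6],[[2.9,3.9,0],[0,0,-2.15],6],[[2.9,3.9,0],[0,0,-2.15],6],[[2.9,3.9,0],[0,0,-2.15],6],[[2.9,3.9,0],[0,0,-2.15],6],[[2.9,3.9,0],[0,0,-2.15],6],[[2.9,3.9,0],[0,0,-2.15],6],[[2.9,3.9,0],[0,0,-2.15],6]]' 60
```

```text
time_s: 1.15
position: [0.4533, -0.2376, 0.2313]
eef_rot: [1.3, 1.148, -1.3]
contact_force: [0.2, -1.1, -0.7]
finger_gap: 0.0601
```

```bash
python3 -m pendant '[[[2.7,3.8,-1],[0,0,0],6],[[2.7,3.8,-1],[0,0,0],6],[[0,0,0],[0,0,0],6],[[0,0,0],[0,0,0],6]]'; cat >> h.py <<'E'
from scipy.spatial.transform import Rotation as R
def snap(n,tag):
    from rig import optics
    p=optics.camera_params(n); im,d=optics.get_image(n)
    f=210/np.tan(np.radians(p["fov_y"]/2))
    np.savez(f"pics/{tag}.npz",im=im,d=d,T=p["T"],f=f,cx=p["cx"],cy=p["cy"]); cv2.imwrite(f"pics/{tag}.png",im[:,:,::-1])
def wray(L,u,v):
    _,_,T,f,cx,cy=L; a=np.array([u-cx,v-cy]); rr=np.hypot(*a); t=rr/f
    c=np.array([*(a/max(rr,1e-9)*np.sin(t)),np.cos(t)]); return T[:3,3],T[:3,:3]@c
def won(L,u,v,z):
    o,r=wray(L,u,v); return o+r*(z-o[2])/r[2]
def wproj(L,P):
    _,_,T,f,cx,cy=L; p=T[:3,:3].T@(np.asarray(P)-T[:3,3]); t=np.arctan2(np.hypot(p[0],p[1]),p[2]); a=np.arctan2(p[1],p[0]); return np.array([cx+f*t*np.cos(a),cy+f*t*np.sin(a)])
def st():
    from rig import ctrl
    s=ctrl.read_state(); M=R.from_rotvec(s["eef_rot"]).as_matrix()
    print("t",round(s["time_s"],2),"pos",(s["position"]*1000).round(1),"F",s["contact_force"].round(2),"M",s["moment"].round(3),"gap",round(s["finger_gap"]*1000,1),"yaw",np.degrees(np.arctan2(M[0,2],-M[1,2])).round(2),"xdir",M[:,0].round(4))
    return s
E
python3 -c "
from h import *
st(); snap('wrist','w1')"
```

```text
time_s: 1.55
position: [0.5066, -0.1622, 0.2108]
eef_rot: [1.296, 1.151, -1.298]
contact_force: [0.6, -0.8, 0.5]
finger_gap: 0.0602
t 1.55 pos [ 506.6 -162.2  210.8] F [ 0.63 -0.77  0.55] M [0.007 0.028 0.031] gap 60.2 yaw -6.85 xdir [-1.2e-03  4.0e-04 -1.0e+00]
```

View pics/w1.png

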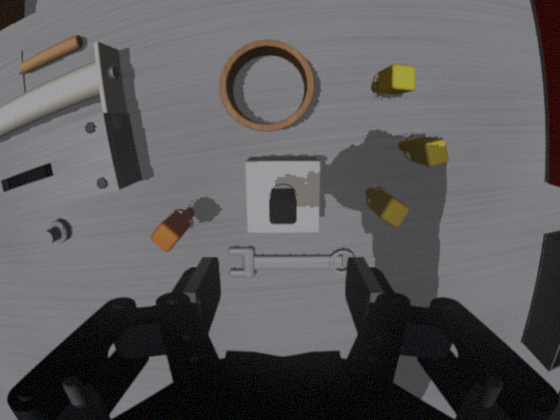

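The wrist view shows the black grip at (283,204), square with the jaws, on the white block that spans (247,160) to (320,232). The wrench is at (290,260) and the orange pin at (170,235).

```bash
python3 - <<'E'
from h import *
L=load("w1"); im=L[0]
a=im[150:242,237:330]; cv2.imwrite("pics/w1c.png",cv2.resize(np.clip(a.astype(float)*2,0,255).astype(np.uint8),None,fx=6,fy=6,interpolation=cv2.INTER_NEAREST)[:,:,::-1])
Q=np.array([won(L,u,v,.05)[:2]*1000 for u,v in [(247,160),(320,160),(320,232),(247,232)]]);print(Q.round(1).tolist(),Q.mean(0))
g=(im.max(-1)<50); n,lab,stt,c=cv2.connectedComponentsWithStats(g[180:235,255:315].astype(np.uint8)); print(stt,c)
for P in [(.507,-.1622,.102),(.507,-.1622,.056)]: print(wproj(L,P))
E
```

```text
[[547.9, -133.0], [539.7, -201.2], [468.6, -194.6], [477.3, -122.7]] [ 508.35082709 -162.89294869]
[[   0    0   60   55 2491]
 [  15    9   26   34  809]] [[30.12444801 27.49337615]
 [27.57725587 25.48084054]]
[282.97542883 212.62903752]
[282.96394488 199.67983763]
```

View pics/w1c.png

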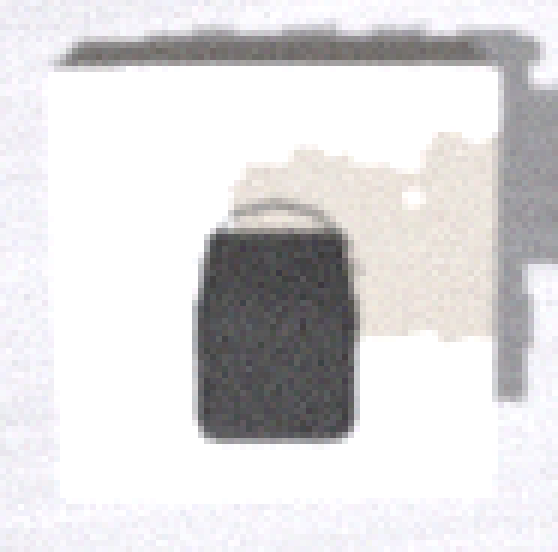

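```bash
python3 -m pendant '[[[0.1,0,-3],[0,0,0],6],[[0,0,-4],[0,0,0],6],[[0,0,-3],[0,0,0],6],[[0,0,-2],[0,0,0],6],[[0,0,-2],[0,0,0],6],[[0,0,-1],[0,0,0],6],[[0,0,0],[0,0,0],6],[[0,0,0],[0,0,0],6]]'; python3 -c "
from h import *
st(); snap('wrist','w2'); snap('side','s2')"
```

```text
time_s: 2.4
position: [0.5078, -0.1643, 0.062]
eef_rot: [1.3, 1.147, -1.299]
contact_force: [-0.3, 0.2, 1.0]
finger_gap: 0.0597
t 2.4 pos [ 507.8 -164.3   62. ] F [-0.29  0.23  1.04] M [ 0.016 -0.072  0.011] gap 59.7 yaw -7.09 xdir [ 8.e-04 -6.e-04 -1.e+00]
```

View pics/w2.png

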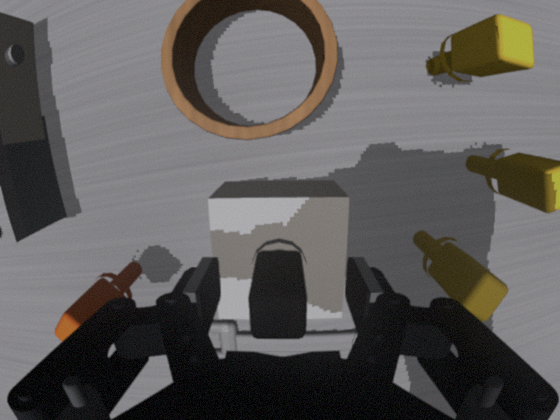

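View pics/s2.png

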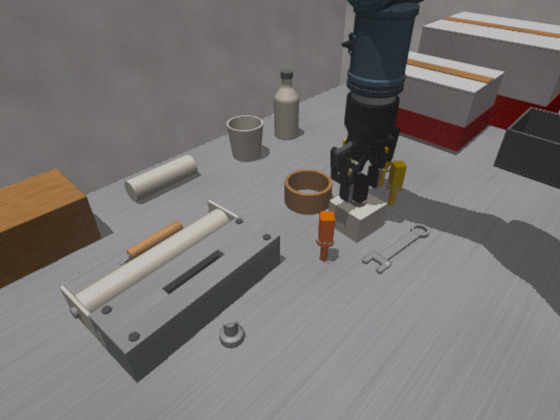

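The grip at (278,290) sits about 4 px left of the middle of the pads (282), so I shift +y slightly and then close.

```bash
python3 -m pendant '[[[0,0.15,0],[0,0,0],6],[[0,0,0],[0,0,0],4],[[0,0,0],[0,0,0],3],[[0,0,0],[0,0,0],2],[[0,0,0],[0,0,0],1.5],[[0,0,0],[0,0,0],1.5],[[0,0,0],[0,0,0],1.5],[[0,0,0],[0,0,0],1.5]]' 60; python3 -c "
from h import *
st(); snap('wrist','w3')"
```

```text
time_s: 3.3
position: [0.5077, -0.1618, 0.0616]
eef_rot: [1.299, 1.149, -1.299]
contact_force: [-1.6, 1.2, 5.7]
finger_gap: 0.0215
t 3.3 pos [ 507.7 -161.8   61.6] F [-1.63  1.15  5.69] M [ 0.122  0.288 -0.013] gap 21.5 yaw -7.01 xdir [ 2.e-04 -1.e-04 -1.e+00]
```

View pics/w3.png

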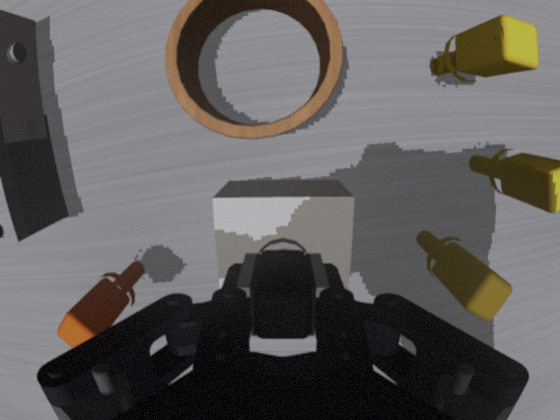

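Grasped: the gap reads 21.5 mm, and the wrist view shows the grip centred at (283,290) between the pads. Next I lift straight up.

```bash
python3 -m pendant '[[[0,0,0.3],[0,0,0],1.5],[[0,0,1],[0,0,0],1.5],[[0,0,1.2],[0,0,0],1.5],[[0,0,1.5],[0,0,0],1.5],[[0,0,2],[0,0,0],1.5],[[0,0,3],[0,0,0],1.5],[[0,0,3],[0,0,0],1.5],[[0,0,0],[0,0,0],1.5],[[0,0,0],[0,0,0],1.5]]'; python3 -c "
from h import *
st(); snap('side','s3'); snap('wrist','w4')"
```

```text
time_s: 4.25
position: [0.5078, -0.162, 0.1823]
eef_rot: [1.299, 1.147, -1.298]
contact_force: [-0.5, -0.1, -1.6]
finger_gap: 0.0215
t 4.25 pos [ 507.8 -162.   182.3] F [-0.54 -0.11 -1.64] M [0.    0.034 0.023] gap 21.5 yaw -7.02 xdir [ 1.7e-03 -6.0e-04 -1.0e+00]
```

View pics/s3.png

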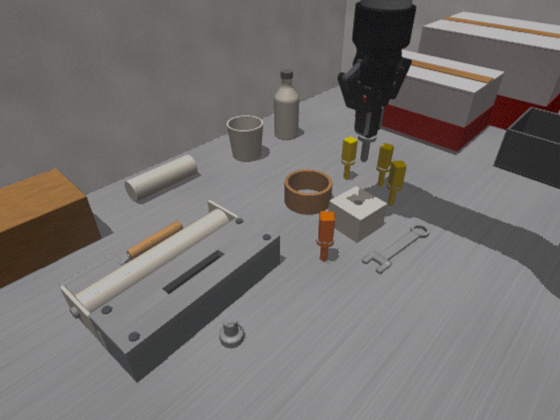

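The side view shows the pin clear of the block, shaft at about (366,148). Now I carry it over the near end of the slot.

```bash
python3 -m pendant '[[[0.82,3.2,0],[0,0,1.2],1.5],[[0.82,3.2,0],[0,0,1.2],1.5],[[0.82,3.2,0],[0,0,1.2],1.5],[[0.82,3.2,0],[0,0,1.2],1.5],[[0.82,3.2,0],[0,0,1.2],1.5],[[0.82,3.2,0],[0,0,1.2],1.5],[[0.82,3.2,0],[0,0,1.2],1.5],[[0.82,3.2,0],[0,0,1.2],1.5],[[0,0,0],[0,0,0],1.5],[[0,0,0],[0,0,0],1.5]]'; python3 -m pendant '[[[0,0,-2.5],[0,0,0],1.5],[[0,0,-2],[0,0,0],1.5],[[0,0,-1],[0,0,0],1.5],[[0,0,0],[0,0,0],1.5],[[0,0,0],[0,0,0],1.5]]'; python3 -c "
from h import *
st(); snap('side','s5'); snap('scene','c5'); snap('wrist','w5')
for n in 'sc':
  im=cv2.imread(f'pics/{n}5.png'); b=(300,130,480,270) if n=='c' else (120,150,300,310)
  a=im[b[1]:b[3],b[0]:b[2]]; cv2.imwrite(f'pics/{n}5c.png',np.clip(cv2.resize(a,None,fx=3.5,fy=3.5,interpolation=cv2.INTER_NEAREST)*1.6,0,255).astype(np.uint8))
"
```

```text
time_s: 5.35
position: [0.5722, 0.0947, 0.1799]
eef_rot: [1.173, 1.233, -1.177]
contact_force: [-0.5, -0.9, -1.5]
finger_gap: 0.0209
time_s: 5.85
position: [0.5734, 0.0935, 0.1266]
eef_rot: [1.176, 1.23, -1.177]
contact_force: [-0.1, -0.1, -1.1]
finger_gap: 0.0213
t 5.85 pos [573.4  93.5 126.6] F [-0.07 -0.09 -1.08] M [ 0.054 -0.053  0.051] gap 21.3 yaw 2.53 xdir [ 1.e-04 -2.e-04 -1.e+00]
```

View pics/s5c.png

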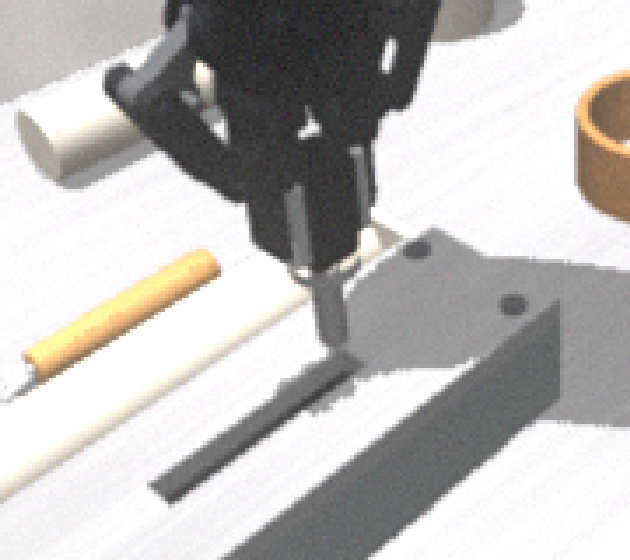

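View pics/c5c.png

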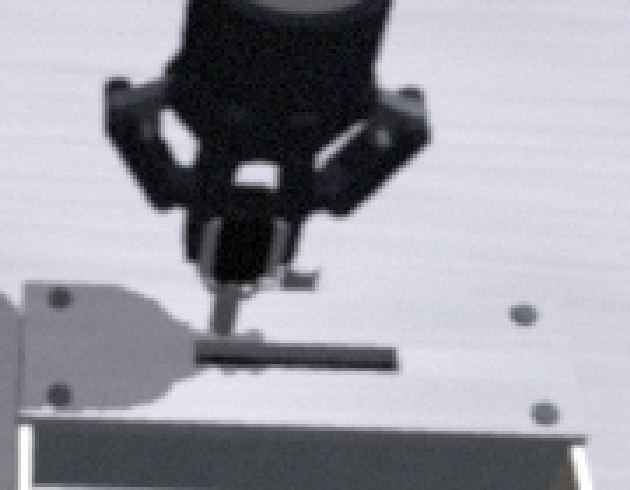

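View pics/w5.png

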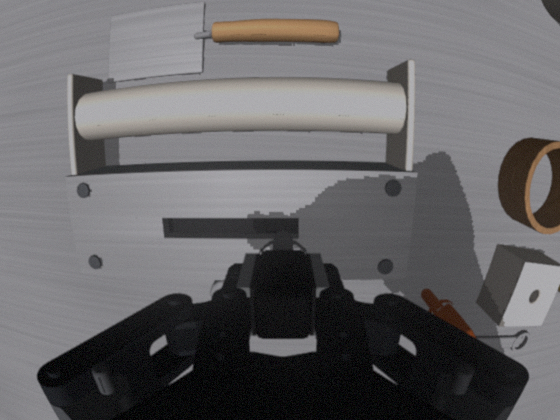

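```bash
python3 - <<'E'
from h import *
C=load("c5");S=load("s5")
c=lambda p:(p-np.array([300,130])+.5)*3.5
s=lambda p:(p-np.array([120,150])+.5)*3.5
for x,y in [(573.4,93.5),(574.4,93.5),(572.4,93.5),(573.4,95.5)]:
    print(x,y)
    for z in (75,79,105,115): print("  ",z,"scene",c(proj(C,np.array([x,y,z])/1000)).round(0),"side",s(proj(S,np.array([x,y,z])/1000)).round(0))
# shaft edges per row
for nm,L,f in (("scene",C,(300,130)),("side",S,(120,150))):
    im=L[0]
    for v in (range(213,226) if nm=="scene" else range(230,251)):
        row=im[v,350:378] if nm=="scene" else im[v,204:226]
        print(v,row.mean(-1).astype(int).tolist())
E
```

```text
573.4 93.5
   75 scene [219. 331.] side [335. 342.]
   79 scene [220. 326.] side [334. 335.]
   105 scene [227. 290.] side [327. 284.]
   115 scene [229. 276.] side [325. 264.]
574.4 93.5
   75 scene [219. 333.] side [333. 341.]
   79 scene [220. 327.] side [332. 334.]
   105 scene [227. 292.] side [326. 283.]
   115 scene [229. 278.] side [323. 263.]
572.4 93.5
   75 scene [218. 329.] side [337. 343.]
   79 scene [220. 324.] side [336. 336.]
   105 scene [227. 289.] side [329. 286.]
   115 scene [229. 275.] side [326. 265.]
573.4 95.5
   75 scene [223. 331.] side [331. 345.]
   79 scene [224. 326.] side [330. 337.]
   105 scene [231. 291.] side [323. 287.]
   115 scene [234. 277.] side [320. 267.]
213 [144, 142, 142, 144, 142, 142, 142, 141, 134, 113, 83, 59, 48, 45, 46, 49, 46, 46, 55, 75, 82, 79, 84, 101, 120, 129, 133, 132]
214 [143, 143, 143, 144, 143, 143, 143, 144, 141, 132, 109, 77, 52, 49, 48, 48, 49, 48, 53, 63, 71, 90, 114, 131, 139, 141, 141, 142]
215 [142, 142, 142, 142, 144, 142, 142, 143, 142, 137, 117, 82, 52, 47, 47, 46, 48, 55, 74, 92, 103, 119, 135, 140, 141, 141, 
[... 2773 characters left out ...]
 160, 159, 159, 160, 159, 122, 80, 66, 69, 73, 70, 72, 68, 62, 80, 96, 99, 100, 98, 96, 96]
245 [160, 155, 160, 160, 161, 159, 124, 82, 64, 71, 72, 76, 70, 65, 62, 81, 95, 98, 99, 96, 97, 93]
246 [161, 157, 160, 157, 162, 161, 139, 90, 70, 67, 71, 70, 71, 66, 67, 83, 95, 94, 95, 93, 94, 96]
247 [162, 160, 160, 160, 164, 164, 154, 118, 79, 66, 69, 71, 71, 68, 73, 88, 95, 96, 94, 99, 94, 94]
248 [159, 160, 161, 158, 163, 161, 159, 146, 115, 82, 73, 69, 71, 76, 87, 92, 94, 95, 93, 94, 95, 95]
249 [160, 164, 163, 160, 158, 158, 160, 161, 150, 124, 91, 79, 76, 80, 88, 94, 96, 97, 95, 95, 94, 96]
250 [160, 162, 161, 157, 158, 158, 162, 160, 160, 127, 96, 85, 74, 77, 72, 83, 91, 91, 94, 95, 93, 96]
```

Cameras put the pin's foot at about (572.9, 94.3) mm. The slot's centreline there is x≈574.3, so I shift +1.2 mm in x and descend slowly.

```bash
python3 -m pendant '[[[0.12,0,-0.4],[0,0,0],1.5],[[0,0,-0.6],[0,0,0],1.5],[[0,0,0],[0,0,0],1.5],[[0,0,0],[0,0,0],1.5]]'; python3 -m pendant '[[[0,0,-0.1],[0,0,0],1.5],[[0,0,-0.1],[0,0,0],1.5],[[0,0,-0.1],[0,0,0],1.5],[[0,0,-0.1],[0,0,0],1.5]]' ; python3 -c "
from h import *
st(); snap('side','s6'); snap('scene','c6'); st()
for n in 'sc':
  im=cv2.imread(f'pics/{n}6.png'); b=(330,180,430,260) if n=='c' else (150,190,260,300)
  a=im[b[1]:b[3],b[0]:b[2]]; cv2.imwrite(f'pics/{n}6c.png',np.clip(cv2.resize(a,None,fx=5,fy=5,interpolation=cv2.INTER_NEAREST)*1.6,0,255).astype(np.uint8))
"
```

```text
time_s: 6.4
position: [0.5741, 0.0942, 0.116]
eef_rot: [1.175, 1.231, -1.176]
contact_force: [-0.3, -0.6, -0.8]
finger_gap: 0.0215
time_s: 6.8
position: [0.5744, 0.0942, 0.1122]
eef_rot: [1.176, 1.23, -1.176]
contact_force: [0.7, -0.4, -0.2]
finger_gap: 0.0214
t 6.8 pos [574.4  94.2 112.2] F [ 0.67 -0.39 -0.23] M [ 0.003 -0.01  -0.057] gap 21.4 yaw 2.58 xdir [-0. -0. -1.]
t 6.9 pos [574.3  94.1 112.1] F [ 0.74 -0.22 -1.36] M [ 0.015 -0.007  0.014] gap 21.1 yaw 2.59 xdir [-3.e-04 -1.e-04 -1.e+00]
```

View pics/s6c.png

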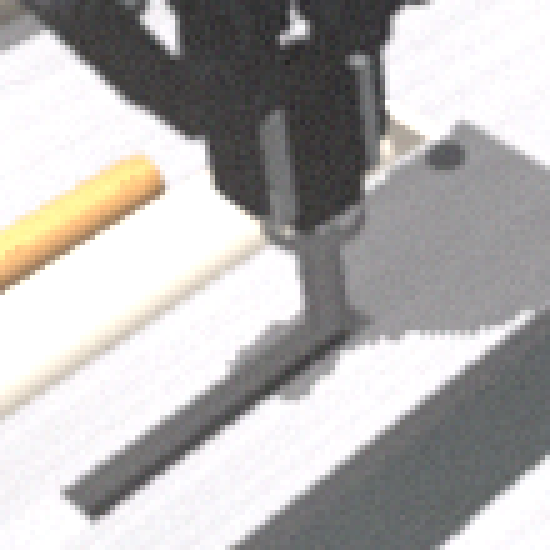

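View pics/c6c.png

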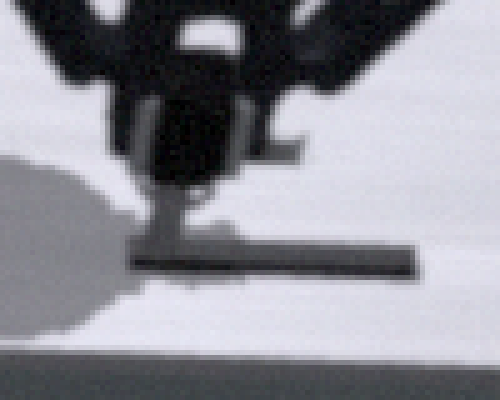

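Both views show the foot over the slot near its low-y end: (325,325) in the side crop, (167,240) in the scene crop. I go down with force checks.

```bash
python3 -m pendant '[[[0,0,-0.1],[0,0,0],1.5],[[0,0,-0.1],[0,0,0],1.5],[[0,0,0],[0,0,0],1.5]]'; python3 -m pendant '[[[0,0,-0.1],[0,0,0],1.5],[[0,0,-0.1],[0,0,0],1.5],[[0,0,0],[0,0,0],1.5]]'
```

```text
time_s: 7.2
position: [0.5743, 0.0941, 0.1101]
eef_rot: [1.176, 1.23, -1.176]
contact_force: [-0.3, 0.7, -1.7]
finger_gap: 0.0219
time_s: 7.5
position: [0.5743, 0.0941, 0.1081]
eef_rot: [1.176, 1.23, -1.176]
contact_force: [0.8, -0.7, -0.8]
finger_gap: 0.0213
```

```bash
python3 -m pendant '[[[0,0,-0.1],[0,0,0],1.5],[[0,0,-0.1],[0,0,0],1.5],[[0,0,-0.1],[0,0,0],1.5],[[0,0,0],[0,0,0],1.5]]'; python3 -m pendant '[[[0,0,-0.1],[0,0,0],1.5],[[0,0,-0.1],[0,0,0],1.5],[[0,0,-0.1],[0,0,0],1.5],[[0,0,0],[0,0,0],1.5]]'; python3 -m pendant '[[[0,0,-0.1],[0,0,0],1.5],[[0,0,0],[0,0,0],1.5],[[0,0,0],[0,0,0],1.5]]'
```

```text
time_s: 7.9
position: [0.5743, 0.0942, 0.1051]
eef_rot: [1.176, 1.23, -1.176]
contact_force: [-0.8, 0.8, -1.1]
finger_gap: 0.0215
time_s: 8.3
position: [0.5742, 0.0941, 0.1021]
eef_rot: [1.176, 1.23, -1.176]
contact_force: [0.7, -0.5, -1.9]
finger_gap: 0.0213
time_s: 8.6
position: [0.5744, 0.0942, 0.1013]
eef_rot: [1.176, 1.23, -1.176]
contact_force: [0.6, -0.5, -1.6]
finger_gap: 0.0214
```

```bash
python3 -m pendant '[[[0,0,-0.1],[0,0,0],1.5],[[0,0,0],[0,0,0],1.5],[[0,0,0],[0,0,0],1.5]]'; python3 -m pendant '[[[0,0,-0.1],[0,0,0],1.5],[[0,0,0],[0,0,0],1.5],[[0,0,0],[0,0,0],1.5]]';python3 -m pendant '[[[0,0,-0.05],[0,0,0],1.5],[[0,0,0],[0,0,0],1.5],[[0,0,0],[0,0,0],1.5]]'
```

```text
time_s: 8.9
position: [0.5744, 0.0942, 0.1003]
eef_rot: [1.176, 1.23, -1.176]
contact_force: [-0.8, -0.5, -1.8]
finger_gap: 0.0215
time_s: 9.2
position: [0.5745, 0.0942, 0.0995]
eef_rot: [1.176, 1.23, -1.176]
contact_force: [-0.5, -0.1, 0.6]
finger_gap: 0.0213
time_s: 9.5
position: [0.5745, 0.0942, 0.0989]
eef_rot: [1.176, 1.23, -1.176]
contact_force: [0.1, 0.3, 1.7]
finger_gap: 0.0216
```

The bar is touched at TCP z ≈ 99.6 mm and now carries about 3 N. I press 1 mm more, then slide in 1 mm steps. A read-only guard stops the chain if the push vanishes or the side force rises.

```bash
cat > guard.py <<'E'
import sys
from rig import ctrl
s=ctrl.read_state(); F=s["contact_force"]; p=s["position"]*1000
print("t%.2f y%.1f x%.1f z%.2f F %.1f %.1f %.1f"%(s["time_s"],p[1],p[0],p[2],*F))
lo=float(sys.argv[1]); side=float(sys.argv[2])
sys.exit(1 if (F[2]<lo or F[2]>6.5 or abs(F[1])>side or abs(F[0])>side) else 0)
E
python3 -m pendant '[[[0,0,-0.05],[0,0,0],1.5],[[0,0,-0.05],[0,0,0],1.5],[[0,0,0],[0,0,0],1.5]]' >/dev/null; python3 guard.py 1 4;  python3 -m pendant '[[[0,0,0],[0,0,0],1.5]]' >/dev/null; python3 guard.py 1 4
python3 -m pendant '[[[-0.002,0.05,0],[0,0,0],1.5],[[-0.002,0.05,0],[0,0,0],1.5]]' >/dev/null; python3 guard.py 1 4
```

```text
t9.80 y94.2 x574.5 z97.87 F 0.5 -0.9 2.3
t9.90 y94.2 x574.5 z97.90 F -0.3 0.4 1.9
t10.10 y94.6 x574.5 z97.84 F 0.2 -1.9 2.9
```

```bash

python3 -m pendant '[[[-0.002,0.05,0],[0,0,0],1.5],[[-0.002,0.05,0],[0,0,0],1.5]]' >/dev/null; python3 guard.py 0.7 4.5 &&
python3 -m pendant '[[[-0.002,0.05,0],[0,0,0],1.5],[[-0.002,0.05,0],[0,0,0],1.5]]' >/dev/null; python3 guard.py 0.7 4.5 
```

```text
t10.30 y95.7 x574.4 z97.78 F -0.5 -2.1 1.6
t10.50 y97.8 x573.6 z97.34 F -0.2 -0.0 -1.5
```

The upward push vanished at y≈97.8, so this may be the socket. I hold and recheck before moving.

```bash

python3 -m pendant '[[[0,0,0],[0,0,0],1.5],[[0,0,0],[0,0,0],1.5]]' >/dev/null; python3 guard.py 0.7 4.5; python3 -m pendant '[[[0,0,0],[0,0,0],1.5]]' >/dev/null; python3 guard.py 0.7 4.5
```

```text
t10.70 y97.4 x573.9 z97.49 F 0.0 0.4 -0.5
t10.80 y97.2 x574.1 z97.64 F 0.2 0.3 -2.2
```

```bash

python3 -m pendant '[[[0,0,-0.05],[0,0,0],1.5],[[0,0,0],[0,0,0],1.5]]' >/dev/null; python3 guard.py -9 3 && python3 -m pendant '[[[0,0,-0.05],[0,0,0],1.5],[[0,0,0],[0,0,0],1.5]]' >/dev/null; python3 guard.py -9 3;python3 -m pendant '[[[0,0,0],[0,0,0],1.5]]' >/dev/null; python3 guard.py -9 3
```

```text
t11.00 y97.2 x574.2 z97.25 F 0.5 1.8 -0.7
t11.20 y97.3 x574.3 z96.82 F 0.1 -0.2 -1.2
t11.30 y97.3 x574.3 z96.85 F 0.2 -0.0 -1.5
```

Still free at 2.7 mm below the bar's top. I feel for the sideways catch in half-millimetre steps.

```bash

python3 -m pendant '[[[-0.002,0.05,0],[0,0,0],1.5],[[0,0,0],[0,0,0],1.5]]' >/dev/null; python3 guard.py -3 2 && python3 -m pendant '[[[-0.002,0.05,0],[0,0,0],1.5],[[0,0,0],[0,0,0],1.5]]' >/dev/null; python3 guard.py -3 2
```

```text
t11.50 y97.7 x574.2 z96.74 F 0.5 -0.0 -0.8
t11.70 y98.2 x574.1 z96.74 F -0.4 -0.0 -1.2
```

```bash

python3 -m pendant '[[[-0.002,0.05,0],[0,0,0],1.5],[[0,0,0],[0,0,0],1.5]]' >/dev/null; python3 guard.py -3 2 && python3 -m pendant '[[[-0.002,0.05,0],[0,0,0],1.5],[[0,0,0],[0,0,0],1.5]]' >/dev/null; python3 guard.py -3 2
```

```text
t11.90 y98.7 x574.1 z96.76 F -0.1 -0.0 -1.9
t12.10 y99.3 x574.1 z96.78 F 0.2 0.6 -1.2
```

```bash

python3 -m pendant '[[[-0.002,0.05,0],[0,0,0],1.5],[[0,0,0],[0,0,0],1.5]]' >/dev/null; python3 guard.py -3 2 && python3 -m pendant '[[[-0.002,0.05,0],[0,0,0],1.5],[[0,0,0],[0,0,0],1.5]]' >/dev/null; python3 guard.py -3 2
```

```text
t12.30 y99.7 x574.1 z96.79 F 1.1 -0.1 -1.3
t12.50 y100.3 x574.1 z96.81 F 0.1 0.2 -1.7
```

```bash

python3 -m pendant '[[[-0.002,0.05,0],[0,0,0],1.5],[[0,0,0],[0,0,0],1.5]]' >/dev/null; python3 guard.py -3 2 && python3 -m pendant '[[[-0.002,0.05,0],[0,0,0],1.5],[[0,0,0],[0,0,0],1.5]]' >/dev/null; python3 guard.py -3 2
```

```text
t12.70 y100.8 x574.1 z96.82 F -0.4 0.3 -1.3
t12.90 y101.3 x574.1 z96.79 F 0.2 0.5 -0.6
```

```bash
python3 -c "
from h import *
snap('side','s7'); snap('scene','c7'); st()
for n in 'sc':
  im=cv2.imread(f'pics/{n}7.png'); b=(330,180,430,260) if n=='c' else (150,190,260,300)
  a=im[b[1]:b[3],b[0]:b[2]]; cv2.imwrite(f'pics/{n}7c.png',np.clip(cv2.resize(a,None,fx=5,fy=5,interpolation=cv2.INTER_NEAREST)*1.6,0,255).astype(np.uint8))
"
```

```text
t 13.0 pos [574.1 101.2  96.8] F [ 0.75  0.47 -1.27] M [-0.018 -0.01   0.002] gap 21.4 yaw 2.59 xdir [-1.e-04 -0.e+00 -1.e+00]
```

View pics/s7c.png

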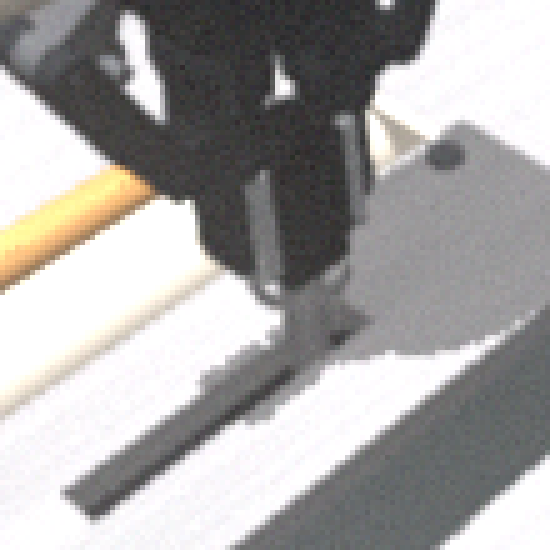

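View pics/c7c.png

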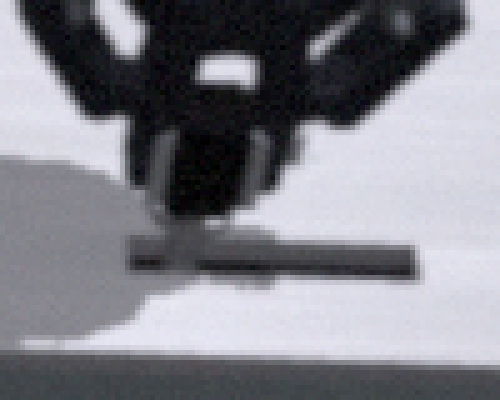

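The pin stands in the slot, with its shaft entering at about (310,340) in the side crop and (185,245) in the scene crop. There is no sideways catch yet, so I continue.

```bash

python3 -m pendant '[[[-0.002,0.05,0],[0,0,0],1.5],[[0,0,0],[0,0,0],1.5]]' >/dev/null; python3 guard.py -3 2 && python3 -m pendant '[[[-0.002,0.05,0],[0,0,0],1.5],[[0,0,0],[0,0,0],1.5]]' >/dev/null; python3 guard.py -3 2
```

```text
t13.20 y101.6 x574.0 z96.74 F -0.4 -0.7 -1.5
t13.40 y101.8 x574.1 z96.78 F 0.2 -2.1 -1.4
```

It caught: Fy is −2.1 N and y lags its command, while the upward push is gone. Sliding stops here. I ease back to relieve the side load, then go down gently with checks.

```bash

python3 -m pendant '[[[0.004,-0.1,0],[0,0,0],1.5],[[0.003,-0.08,0],[0,0,0],1.5],[[0,0,0],[0,0,0],1.5]]' >/dev/null; python3 guard.py -4 2 && python3 -m pendant '[[[0,0,-0.05],[0,0,0],1.5],[[0,0,-0.05],[0,0,0],1.5],[[0,0,0],[0,0,0],1.5]]' >/dev/null; python3 guard.py -4 2
```

```text
t13.70 y100.4 x574.1 z96.80 F 0.4 0.5 -2.4
t14.00 y100.5 x574.0 z95.68 F 0.4 1.2 -0.8
```

```bash

python3 -m pendant '[[[0,-0.05,-0.05],[0,0,0],1.5],[[0,0,-0.05],[0,0,0],1.5],[[0,0,0],[0,0,0],1.5]]' >/dev/null; python3 guard.py -4 2 && python3 -m pendant '[[[0,0,-0.05],[0,0,0],1.5],[[0,0,-0.05],[0,0,0],1.5],[[0,0,0],[0,0,0],1.5]]' >/dev/null; python3 guard.py -4 2
```

```text
t14.30 y99.8 x574.0 z94.68 F 0.1 -0.9 -1.8
t14.60 y99.9 x574.1 z93.71 F -0.9 -0.6 -1.2
```

Free at 5.8 mm depth, so the full shaft is in the socket. I continue down in 2 mm steps with the guard.

```bash
sed -i 's/F\[2\]>6.5/F[2]>(float(sys.argv[3]) if len(sys.argv)>3 else 6.5)/' guard.py
python3 -m pendant '[[[0,0,-0.1],[0,0,0],1.5],[[0,0,-0.1],[0,0,0],1.5]]' >/dev/null; python3 guard.py -4 2.5 1.5 && python3 -m pendant '[[[0,0,-0.1],[0,0,0],1.5],[[0,0,-0.1],[0,0,0],1.5]]' >/dev/null && python3 guard.py -4 2.5 1.5 && python3 -m pendant '[[[0,0,-0.1],[0,0,0],1.5],[[0,0,-0.1],[0,0,0],1.5]]' >/dev/null && python3 guard.py -4 2.5 1.5 && python3 -m pendant '[[[0,0,-0.1],[0,0,0],1.5],[[0,0,-0.1],[0,0,0],1.5]]' >/dev/null && python3 guard.py -4 2.5 1.5
```

```text
t14.80 y99.9 x574.2 z91.75 F 0.3 -0.1 -1.1
t15.00 y99.9 x574.1 z89.67 F -0.3 0.5 -2.0
t15.20 y99.8 x574.1 z87.69 F -0.2 -0.3 -1.1
t15.40 y99.9 x574.1 z85.71 F -0.2 -0.5 -1.2
```

```bash

python3 -m pendant '[[[0,0,-0.1],[0,0,0],1.5],[[0,0,-0.1],[0,0,0],1.5]]' >/dev/null; python3 guard.py -4 2.5 1.5 && python3 -m pendant '[[[0,0,-0.1],[0,0,0],1.5],[[0,0,-0.1],[0,0,0],1.5]]' >/dev/null && python3 guard.py -4 2.5 1.5 && python3 -m pendant '[[[0,0,-0.1],[0,0,0],1.5],[[0,0,-0.1],[0,0,0],1.5]]' >/dev/null && python3 guard.py -4 2.5 1.5 && python3 -m pendant '[[[0,0,-0.1],[0,0,0],1.5],[[0,0,-0.1],[0,0,0],1.5]]' >/dev/null && python3 guard.py -4 2.5 1.5 && python3 -m pendant '[[[0,0,-0.1],[0,0,0],1.5],[[0,0,-0.1],[0,0,0],1.5]]' >/dev/null && python3 guard.py -4 2.5 1.5
```

```text
t15.60 y99.9 x574.1 z83.72 F -0.3 -0.8 -1.7
t15.80 y99.9 x574.1 z81.69 F -0.7 -1.0 -1.8
t16.00 y99.9 x574.1 z79.69 F -0.0 -0.2 -0.6
t16.20 y99.9 x574.1 z77.72 F -0.4 -1.2 -1.6
t16.40 y99.9 x574.1 z75.72 F 0.2 0.5 -0.7
```

```bash

python3 -m pendant '[[[0,0,-0.1],[0,0,0],1.5],[[0,0,-0.1],[0,0,0],1.5],[[0,0,0],[0,0,0],1.5]]' >/dev/null; python3 guard.py -4 2.5 1.5 && python3 -m pendant '[[[0,0,-0.05],[0,0,0],1.5],[[0,0,-0.05],[0,0,0],1.5],[[0,0,0],[0,0,0],1.5]]' >/dev/null && python3 guard.py -4 2.5 1.5 && python3 -m pendant '[[[0,0,-0.05],[0,0,0],1.5],[[0,0,0],[0,0,0],1.5]]' >/dev/null && python3 guard.py -4 2.5 1.5 && python3 -m pendant '[[[0,0,-0.05],[0,0,0],1.5],[[0,0,0],[0,0,0],1.5]]' >/dev/null && python3 guard.py -4 2.5 1.5 && python3 -m pendant '[[[0,0,-0.05],[0,0,0],1.5],[[0,0,0],[0,0,0],1.5]]' >/dev/null && python3 guard.py -4 2.5 1.5
```

```text
t16.70 y99.8 x574.0 z73.63 F -0.5 -0.0 -0.3
t17.00 y99.8 x574.1 z72.73 F -0.4 0.2 -1.8
t17.20 y99.8 x574.1 z72.24 F -0.7 1.1 -2.0
t17.40 y99.9 x574.1 z71.77 F -0.1 0.1 -1.6
t17.60 y99.9 x574.1 z71.62 F -1.4 -0.6 3.0
```

```bash

python3 -m pendant '[[[0,0,-0.03],[0,0,0],1.5],[[0,0,0],[0,0,0],1.5],[[0,0,0],[0,0,0],1.5]]' >/dev/null; python3 guard.py -4 2.5 1.5; python3 -c "
from h import *
st(); snap('side','s8'); snap('scene','c8'); st()
for n in 'sc':
  im=cv2.imread(f'pics/{n}8.png'); b=(330,180,430,260) if n=='c' else (150,190,260,300)
  a=im[b[1]:b[3],b[0]:b[2]]; cv2.imwrite(f'pics/{n}8c.png',np.clip(cv2.resize(a,None,fx=5,fy=5,interpolation=cv2.INTER_NEAREST)*1.6,0,255).astype(np.uint8))
"
```

```text
t17.90 y99.9 x574.2 z71.62 F -3.1 -0.8 7.3
t 17.9 pos [574.2  99.9  71.6] F [-3.07 -0.79  7.3 ] M [-0.161  0.648 -0.048] gap 21.2 yaw 2.59 xdir [ 1.e-04 -2.e-04 -1.e+00]
t 18.0 pos [574.2  99.9  71.6] F [-2.69 -0.47  6.13] M [-0.193  0.698 -0.016] gap 21.6 yaw 2.58 xdir [ 1.e-04 -2.e-04 -1.e+00]
```

View pics/s8c.png

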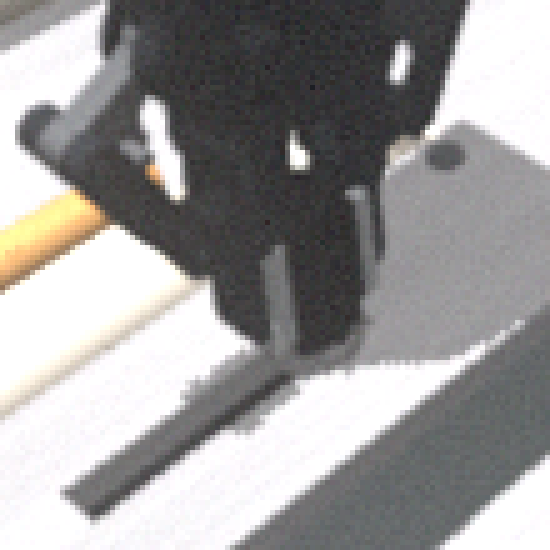

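The collar sits on the cover, at about (325,350) in the crop, with a gentle 8 N net press. I release and withdraw upward.

```bash
python3 -m pendant '[[[0,0,0],[0,0,0],2.6],[[0,0,0],[0,0,0],3.5],[[0,0,0],[0,0,0],5],[[0,0,0],[0,0,0],6],[[0,0,0],[0,0,0],6],[[0,0,0],[0,0,0],6]]'; python3 -m pendant '[[[0,0,1],[0,0,0],6],[[0,0,2],[0,0,0],6],[[0,0,3],[0,0,0],6],[[0,0,4],[0,0,0],6],[[0,0,4],[0,0,0],6],[[-4,0,2],[0,0,0],6],[[-4,0,0],[0,0,0],6],[[-3,0,0],[0,0,0],6],[[0,0,0],[0,0,0],6],[[0,0,0],[0,0,0],6]]'; python3 -c "
from h import *
st(); snap('side','s9'); snap('scene','c9'); snap('wrist','w9')
im=cv2.imread('pics/s9.png'); a=im[190:300,130:270]; cv2.imwrite('pics/s9c.png',np.clip(cv2.resize(a,None,fx=5,fy=5,interpolation=cv2.INTER_NEAREST)*1.6,0,255).astype(np.uint8))
"
```

```text
time_s: 18.6
position: [0.5741, 0.0998, 0.0709]
eef_rot: [1.176, 1.23, -1.176]
contact_force: [-0.1, -0.3, -0.1]
finger_gap: 0.0599
time_s: 19.6
position: [0.4645, 0.0999, 0.2319]
eef_rot: [1.177, 1.229, -1.174]
contact_force: [-0.1, -0.3, 0.3]
finger_gap: 0.0602
t 19.6 pos [464.5  99.9 231.9] F [-0.06 -0.29  0.31] M [-0.006 -0.04  -0.048] gap 60.2 yaw 2.6 xdir [ 1.8e-03  1.0e-04 -1.0e+00]
```

View pics/s9c.png

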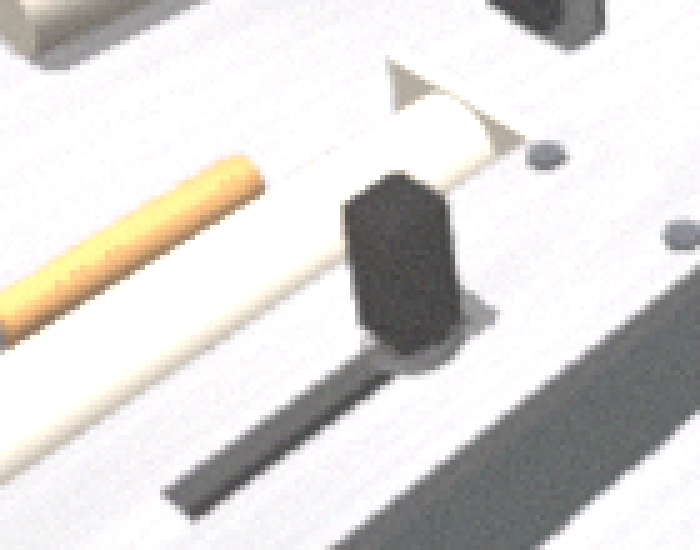

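View pics/c9.png

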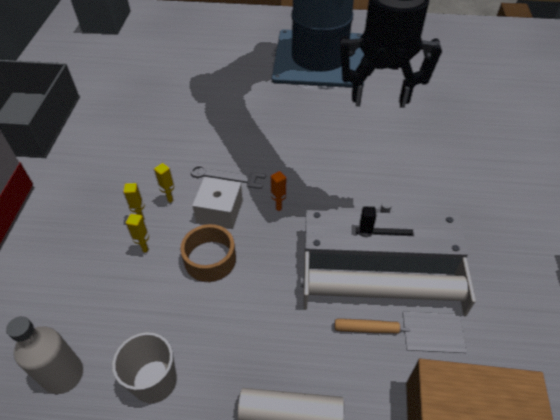

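View pics/w9.png

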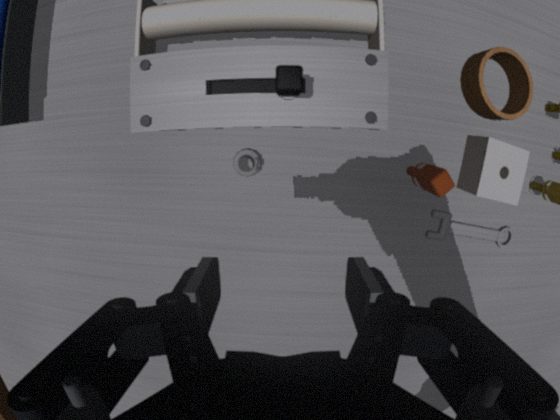

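The pin stands upright with its collar flat on the cover: grip at (368,218) in the scene view and (400,260) in the side crop. The bystanders look unmoved. One numeric check, then I hand in.

```bash
python3 - <<'E'
from h import *
L=load("s9"); P=cloud(L); Q=P[222:265,195:225]; m=(L[0][222:265,195:225].max(-1)<60); q=Q[m]
print("grip z range (expect .066-.112)",np.nanpercentile(q[:,2],[1,50,99]).round(4), np.nanmedian(q,0).round(3))
a=load("scene0")[0].astype(int); b=load("c9")[0].astype(int); d=np.abs(a-b).max(-1)
for n,(u0,v0,u1,v1) in dict(tape=(180,225,240,280),wrench=(188,163,210,182),scraper=(330,310,470,355),plug=(378,202,393,213)).items(): print(n,(d[v0:v1,u0:u1]>40).mean().round(4))
from rig import ctrl
ctrl.close_job()
E
```

```text
grip z range (expect .066-.112) [0.0544 0.0962 0.1133] [0.564 0.106 0.096]
tape 0.0
wrench 0.0718
scraper 0.0
plug 0.0
the job is handed in; nothing more can be done
```

The lock pin is home in the take-up unit, with its collar on the cover, and I handed the job in at about 19.7 s.

- **Finding the socket:** I drew the pin out of the rest block and set its foot on the bar near the slot's low-y end. I slid it with about 4 N of downward push. The push vanished roughly 3 mm in, and the sideways catch came at about −2 N.
- **Sliding after the push vanished:** I moved on about 4 mm in half-millimetre steps to feel that catch. I then backed off about 2 mm to take the side load off before pushing down.
- **Going home:** The pin went down freely until the collar touched. I pressed about 8 N net, then opened the gripper and lifted clear.

**Last checks:**
- **Pin:** The camera views show the pin upright with its collar flat. The grip's top measured 113 mm, against about 112 mm expected. The lowest reading, 54 mm instead of 66 mm, probably comes from collar or slot pixels caught in the mask.
- **Bystanders:** Comparing images from before and after, the tape core, scraper and plug are unchanged. The wrench patch differed by 7%. I put that down to the arm's shadow or the pin having left that part of the view, because the wrench looks to be in the same place, but I did not measure it separately.
- **Robot:** The arm is clear of everything and the wrist force reads near zero.

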